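# Switch the forge blower back on

## Robot

A 6-joint arm with a two-finger parallel gripper is mounted at the origin on the work surface. World frame = base frame: x ahead of the robot, y to its left, z up, the work surface at z = 0. Lengths are in mm, angles in rad, forces in N, time in s.
With the tool pointing down it reaches from about 350 to 775 mm from the base axis. Payload 7.3 kg.
Tool frame: the origin (TCP) lies midway between the tips of the shut fingers; the grasp point (between the pads) lies 19 mm behind it (grip_depth is the distance from the TCP to the grasp point, in mm); z points along the fingers, y is the direction in which the jaws open and shut (so a half turn about z gives the same grasp; the last joint's range is limited). The gripper opens to 92 mm and grips with 3 to 60 N. Pads are 19 mm wide; open, the fingers measure 130 mm over their backs; the gripper's body (75 mm by 190 mm) begins 47 mm behind the grasp point.
Start: joints at [-1.312, 0.342, 1.524, -0, 1.275, -0.146], TCP at [206.787, -482.581, 226.741] pointing down, gripper open.
Joint ranges: [-2.53, 2.53], [-0.77, 2.02], [0.04, 2.7], [-1, 4.14], [0.28, 2.66], [-3.11, 3.11]. Speed limits (rad/s): [2.57, 2.57, 3.14, 3.14, 3.14, 3.14].

## Interface

Orientations are given as [roll, pitch, yaw] about the fixed x, y, z axes, in that order (R = Rz(yaw) Ry(pitch) Rx(roll)).
In Python, from plant import get_obs, capture, close_job, spot_in, silhouettes, mark_of, grip_depth gives the robot as it stands.
- The arm moves only by the tool servo_tool, never from a script. Its arguments are lists of equal length, an entry for each row: "slide": the shift along the tool's x, y, z normalised to -1 to 1, where 1 is 20 cm, a list of three; "rot": the turn, a rotation vector about the tool's x, y, z normalised to -1 to 1, where 1 is pi rad, a list of three; "claw": the finger opening in mm, from 0 to 91.8. A call has 1 to 5 rows; each row is the pose to reach, as a shift and turn from the pose commanded when the call began, along the tool's axes at that moment, turning the shorter way round; what a row does not reach only later rows make up. A row lasts 1/8 s, in which the tool goes at most 62.5 mm and 10.7 degrees, less where a joint would pass 70% of its speed; a pose out of reach is approached as far as the arm can. A call with a number of a shift or a turn outside -1 to 1 is refused whole. A call with a gripper value outside its range is refused whole. The fingers move at their own pace and stop on an object; the grip force is fixed at half the most. Time passes only in rows, so rows that repeat a pose let the fingers close. It gives the time, the measured TCP pose, the force and the opening at its end, in the units of the state.
- get_obs(): the state, without advancing time (a new reading comes with each control period).
- capture(name): name is "side" or "top" or "wrist"; returns a dict with "frame" (420x560x3 uint8, red, green, blue), "depth" (420x560 float32, mm along the optical axis (not along the pixel's ray), 0 where there is no reading), "vertical_fov" (degrees; the focal length in pixels is half the picture's height over the tangent of half this angle, whatever the lens; pixels are square), "cx", "cy" (the principal point, pixels), "D" ([k1, k2, p1, p2, k3] as OpenCV has them; the pictures are not rectified), "position" and "rotation" of the camera in the world. Camera axes: x right, y down, z forward; pixel columns grow to the right and rows downward; lengths in mm; the calibration is good to about 2 mm. A picture is of the moment at which its call begins.
- close_job(): hands the job in, once; it reports no verdict.
Trained networks look in the newest picture that a camera, given by its name, has taken for a name from the list of things; names that differ only in an ending like _2 or _b are one class to them, and where a whole thing is asked for, a point or a joint stands for the part that bears it (a point fixed in the world has none). Each returns a list of dicts, best first, with "confidence" (0 to 1); they miss things now and then, are a little off and sometimes report something else, mostly with a low value. They report only what shows in the picture. A call takes as long as a camera call. They do not tell look-alikes from the thing itself.
- spot_in(query, camera): "box" ([left, top, right, bottom] in pixels, round what is visible of it).
- silhouettes(query, camera): "pixels" (420x560 bool, what is visible of it) and "box" ([left, top, right, bottom] in pixels, round what is visible of it).
- mark_of(query, camera): "xy" ([column, row] in pixels: a listed point, or the origin of a listed thing).
The state is a dict: "time": time; "joint_positions": joint angles; "dq": joint speeds; "tau": joint torques, N m; "tool_pos": TCP position; "tcp_rot": TCP orientation; "contact_force": force on the tool from outside, world axes, zero at the start; "moment": the same for the moment, N m; "grip_width": finger opening in mm.
Only numpy, scipy, OpenCV 4.12 (cv2) and the standard library are available. Lean on these libraries where they do the work, as an engineer would, in place of code of your own. Each camera call takes 0.05 s, during which the arm holds its last target. There are 200 camera calls.

## Task

Take the red key from its wooden block, use it to turn the brass latch of the green control box a full quarter turn clockwise, then take it out and put it in the aluminium tray. Then swing the box's panel up until it stands upright or beyond, push the red-knobbed lever inside all the way over to the side away from the robot, and leave the panel open. Leave the other tools on the bench where they are.

Things in the scene. Friction and masses are not known exactly. Their poses are not given: they have to be found in the camera images.
- ctrl_box: Green steel control box of the forge blower, fixed flat on the bench: 260 mm (its x) x 190 mm (its y) x 95 mm high, walls 5 mm, floor 5 mm thick. Origin: centre of its underside; z up. Its top is closed by a 4 mm panel. Inside are the red-knobbed lever and, at the far right, a white breaker block 45 x 70 x 45 mm high centred at (95, -40) mm in the box frame. It is turned at most about 0.25 rad and its x points roughly away from the robot.
- panel (a joint): Angle of the access panel (rad): 0 closed, 1.57 upright, 1.85 at its stop. Hinged along the box's right-hand top edge (box -y side, line parallel to box x through point panel_hinge); the free edge, on the box's +y side, swings up and over to -y. Stiff hinge: the panel stays wherever it is left; about 6 N at the handle lifts it. A metal tongue on the latch holds it shut until the latch is turned by about 1.3 rad.
- panel_hinge (a point): Middle of the panel's hinge line, at (0, -95, 95) mm in the box frame. Its x lies along the hinge; its y points from the hinge to the free edge and turns with the panel; z out of the panel's outside face.
- panel_handle (a point): Grip point in the middle of the panel's steel bar handle: round bar 10 mm thick, 100 mm long, parallel to the hinge, its axis 40 mm above the panel's outside face. In the panel's frame (that of panel_hinge) it lies at (-50, 180, 44) mm; axes as panel_hinge. There is 90 mm between its two legs. The bar can turn between the fingers.
- latch (a joint): Angle of the quarter-turn cam latch (rad): 0 locked, 1.57 unlocked (stop); starts at 0 to 0.12. It grows as the latch is turned clockwise seen from above. Resisted by about 0.06 N m; it stays where it is left.
- latch_slot (a point): Centre of the mouth of the key slot in the latch: a square brass head 48 x 48 mm standing 14 mm above the panel (its top 113 mm above the bench). The slot is 30 mm long along this point's y axis, 8 mm wide along its x axis and 14 mm deep with a chamfered mouth; the point turns with the latch, z out of the panel. In the panel's frame it lies at (75, 150, 18) mm.
- lever (a joint): Angle of the red-knobbed isolator lever inside the box (rad): 0 off (leaning to the box's -x, towards the robot), 1.0 fully on (leaning to the box's +x); stays where it is left; about 2 N at the knob moves it.
- lever_tip (a point): Centre of the lever's red ball knob, 26 mm in diameter, on a steel rod 10 mm thick. The pivot line is parallel to the box's y, at (0, 10, 27) mm in the box frame, and the knob's centre is 48 mm from it: 69 mm above the bench when off or on, 75 mm half way.
- key: Steel T-key with a red grip, 65 mm long, about 120 g. Origin: centre of the underside of its round collar (32 mm wide, 5 thick); z up the stem. Below: flat blade 12 mm long, 24 wide along x, 5 thick along y (last 4 mm about 21 x 3.6, rounded end). Above: stem 12 mm thick, then the grip: 40 mm along x, 10 along y, 25 to 53 mm above the origin.
- key_grip (a point): Centre of the key's red grip, 39 mm above the key's origin; axes as the key's.
- key_tip (a point): End of the key's blade, 12 mm below the key's origin; axes as the key's.
- key_block: Fixed light-wood block 70 x 60 x 30 mm in which the key stands upright at the start, blade in an 18 mm deep slot (30 mm along x, 9 mm along y), collar resting on the block's top. Origin: centre of its underside, z up.
- tray: Fixed open aluminium tray 170 x 170 mm outside, walls 25 mm high and 4 mm thick, floor 4 mm thick. Origin: centre of its underside, z up. The tray and the key block may change places.
- hammer: Bystander, loose, not to be disturbed: wood-handled hammer lying on the bench between the robot and the control box, 0.3 m long. Origin at its underside.
- chisel: Bystander, loose, not to be disturbed: dark steel cold chisel, 160 mm long, 16 mm thick, lying beyond the tray and key. Origin at its underside.
- file: Bystander, loose, not to be disturbed: flat file with a wooden handle, 245 mm long, 20 mm high, lying at the back left. Origin at its underside.
- bar_stock: Bystander, loose, not to be disturbed: dark flat steel bar 200 x 30 x 12 mm near the robot's left. Origin at its underside.
- rivet_tin: Bystander, loose, not to be disturbed: open red tin, 70 mm across, 60 mm tall, at the left. Origin at its underside.
- wrench: Bystander, loose, not to be disturbed: steel wrench lying behind the control box. Origin at its underside.
- punch: Bystander, loose, not to be disturbed: square brass drift 110 x 12 x 12 mm, lying along the left side of the control box. Origin at its underside.
Things that resemble listed ones, but are neither listed nor needed, are in the scene too. There is more than one size of the key; the job needs the smallest.

How it is judged (in metres and radians):
On the way, in this order (a step that is already met when the one before it is completed fails the run):
1. with the key in its slot, the latch is turned a quarter turn clockwise (value of joint latch above 1.35 rad and distance between key_tip and latch_slot below 0.018 m and z of key_tip in the frame of latch_slot below -0.004 m), for 0.1 s.
2. the key is released in the tray, the panel still closed (x of key_grip in the frame of tray between -0.085 and 0.085 m and y of key_grip in the frame of tray between -0.085 and 0.085 m and z of key_grip in the frame of tray below 0.075 m and x of key_tip in the frame of tray between -0.085 and 0.085 m and y of key_tip in the frame of tray between -0.085 and 0.085 m and linear speed of key below 0.03 m/s and contact force between the fingers and key below 0.1 N and value of joint panel below 0.2 rad), for 0.2 s.
3. the panel is swung open to at least 80 degrees (1.4 rad) (value of joint panel above 1.4 rad), for 0.1 s.
4. the lever is pushed over away from the robot (more than 0.85 rad) (value of joint lever above 0.85 rad), for 0.1 s.
At the end, for the whole second after the job is handed in: Latch turned to at least 1.35 rad, panel standing open at 1.4 rad or more and at rest, lever over at 0.85 rad or more, and the key (middle of grip and blade end) within the tray's 170 mm square, with the middle of its grip less than 75 mm above the bench, released and at rest (value of joint latch above 1.35 rad and value of joint panel above 1.4 rad and velocity of joint panel between -0.05 and 0.05 rad/s and value of joint lever above 0.85 rad and x of key_grip in the frame of tray between -0.085 and 0.085 m and y of key_grip in the frame of tray between -0.085 and 0.085 m and z of key_grip in the frame of tray below 0.075 m and x of key_tip in the frame of tray between -0.085 and 0.085 m and y of key_tip in the frame of tray between -0.085 and 0.085 m and linear speed of key below 0.03 m/s and contact force between the fingers and key below 0.1 N); the robot touches nothing.
It fails at once if another tool on the bench is moved by more than 30 mm (distance of any of hammer, chisel, file, bar_stock, rivet_tin, wrench, punch from where it was at the start of the episode above 0.03 m).
It also fails if it takes over 72 s, if anything falls off the work surface, if the arm or the gripper's body presses on something with over 40 N, if the wrist force passes 120 N, or if a joint passes its speed limit or range.

## Working session

There is one attempt and no reset: what is moved stays moved. The work goes in short steps, Python scripts to look and compute and a tool call to move; the robot and the scene stay as the last step left them, time stands still between calls to the robot, and variables do not carry over. Pictures are saved under pics/ and viewed, about 8 in all and at most 12, crops included, and the job is handed in when it is done.

Besides the shell and the picture viewer there is one more tool, called after "Request:" as name(argument=value, ...) on one line, values as JSON. servo_tool: Moves the arm, as the interface text tells. Scaled input: -1 to 1 covers 20 cm each way for a shift and pi rad each way for a turn. Its arguments: {"type":"object","properties":{"slide":{"type":"array","items":{"type":"array","items":{"type":"number"}}},"rot":{"type":"array","items":{"type":"array","items":{"type":"number"}}},"claw":{"type":"array","items":{"type":"number"}}},"required":["slide","rot","claw"]}

```bash
mkdir -p pics; ls; cat > h.py <<'E'
import numpy as np, cv2
from scipy.spatial.transform import Rotation as R
from plant import *
def K(c):
    h=c["frame"].shape[0]; f=h/2/np.tan(np.radians(c["vertical_fov"])/2)
    return np.array([[f,0,c["cx"]],[0,f,c["cy"]],[0,0,1.]])
def Rc(c):
    r=np.array(c["rotation"],float)
    return r if r.shape==(3,3) else R.from_euler('xyz',r).as_matrix()
def rays(c,uv):
    uv=np.asarray(uv,float).reshape(-1,1,2)
    n=cv2.undistortPoints(uv,K(c),np.array(c["D"],float)).reshape(-1,2)
    return np.c_[n,np.ones(len(n))]
def at_z(c,uv,z):
    d=rays(c,uv)@Rc(c).T; p=np.array(c["position"],float)
    return p+d*((z-p[2])/d[:,2])[:,None]
def cloud(c,uv):
    uv=np.asarray(uv,int).reshape(-1,2); z=c["depth"][uv[:,1],uv[:,0]]
    return (rays(c,uv)*z[:,None])@Rc(c).T+np.array(c["position"],float)
def save(c,n,crop=None,s=1):
    im=c["frame"][:,:,::-1]
    if crop: l,t,r,b=crop; im=im[t:b,l:r]
    cv2.imwrite("pics/"+n,cv2.resize(im,None,fx=s,fy=s,interpolation=cv2.INTER_CUBIC))
def proj(c,P):
    r=Rc(c); return cv2.projectPoints((np.atleast_2d(P)-c["position"])@r,np.zeros(3),np.zeros(3),K(c),np.array(c["D"],float))[0].reshape(-1,2)
E
python3 - <<'E'
from h import *
o=get_obs(); print({k:np.round(o[k],3) for k in("tool_pos","tcp_rot","grip_width","contact_force","time")},grip_depth)
c=capture("top"); save(c,"top.png",s=1.4)
print(c["position"],c["rotation"],c["vertical_fov"],c["D"])
for q in ["ctrl_box","panel_handle","latch_slot","key","key_grip","key_tip","key_block","tray","panel_hinge"]:
    print(q,[(np.round(d["xy"]),round(d["confidence"],2)) for d in mark_of(q,"top")][:4], [(np.round(d["box"]),round(d["confidence"],2)) for d in spot_in(q,"top")][:4])
E
```

```text
pics
{'tool_pos': array([ 206.689, -482.155,  226.031]), 'tcp_rot': array([-3.14 , -0.   ,  0.405]), 'grip_width': np.float64(92.188), 'contact_force': array([-0.25 , -0.677,  0.119]), 'time': np.float64(0.0)} 18.8
[ 256.39151863   71.67713399 1557.64961459] [-2.95259522 -0.01185232 -1.5655495 ] 45.78369277655452 [-0.00862018  0.          0.          0.          0.        ]
ctrl_box [(array([357., 214.]), 0.9)] []
panel_handle [(array([334., 227.]), 0.81)] [(array([327., 167., 402., 254.]), 0.81)]
latch_slot [(array([343., 187.]), 0.58), (array([189., 208.]), 0.46)] [(array([334., 178., 351., 195.]), 0.49), (array([261., 143., 272., 187.]), 0.36), (array([181., 202., 191., 213.]), 0.35)]
key [(array([156., 206.]), 0.69), (array([182., 176.]), 0.64), (array([184., 211.]), 0.61), (array([354., 218.]), 0.52)] [(array([149., 267., 174., 288.]), 0.57), (array([170., 166., 185., 181.]), 0.55)]
key_grip [(array([151., 201.]), 0.75), (array([188., 203.]), 0.66), (array([177., 171.]), 0.52)] [(array([145., 193., 162., 212.]), 0.59), (array([170., 166., 185., 183.]), 0.51), (array([284., 136., 334., 148.]), 0.27)]
key_tip [(array([160., 202.]), 0.74), (array([186., 211.]), 0.65), (array([261., 164.]), 0.59), (array([179., 177.]), 0.48)] [(array([168., 166., 190., 176.]), 0.69), (array([180., 200., 189., 214.]), 0.59), (array([143., 189., 161., 211.]), 0.48)]
key_block [(array([186., 207.]), 0.68)] [(array([173., 196., 199., 223.]), 0.65), (array([325., 169., 397., 259.]), 0.53), (array([313., 165., 399., 265.]), 0.16)]
tray [(array([234., 243.]), 0.81)] [(array([203., 213., 264., 276.]), 0.79)]
panel_hinge [(array([393., 209.]), 0.9)] [(array([322., 166., 400., 259.]), 0.78), (array([176., 285., 244., 305.]), 0.19)]
```

View pics/top.png

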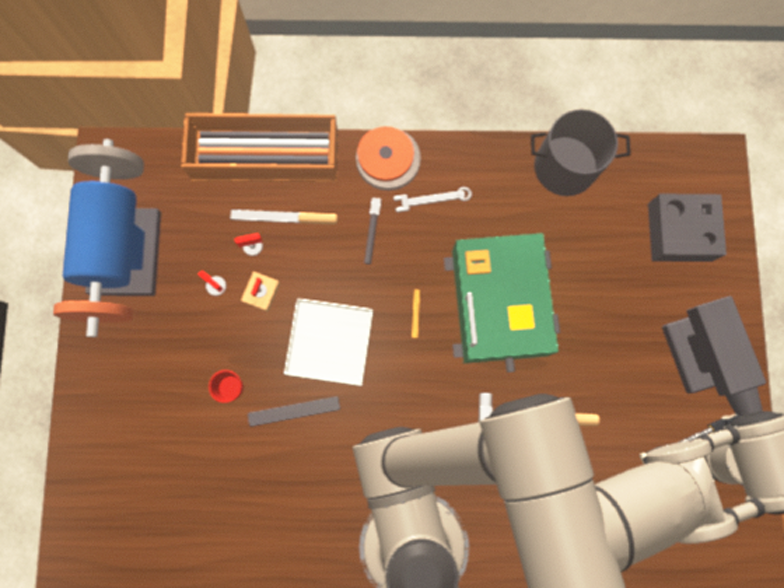

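The top view shows the box at about (505,298), the key block at (260,290), two other red keys at (213,283) and (250,243), the tray at (328,341) and the punch at (415,313). Next I measure these positions.

```bash
python3 - <<'E'
from h import *
c=capture("top"); d=c["depth"]
for q in ["tray","ctrl_box","key_block","key","panel_handle","latch_slot","punch"]:
    for s in silhouettes(q,"top")[:5]:
        m=s["pixels"]; v,u=np.nonzero(m); P=cloud(c,np.c_[u,v]); P=P[d[v,u]>0]
        if len(P)<5: continue
        top=np.percentile(P[:,2],90); T=P[abs(P[:,2]-top)<8]
        (cx,cy),wh,a=cv2.minAreaRect(T[:,:2].astype(np.float32))
        print(q,round(s["confidence"],2),np.round(s["box"]),"top z",round(top),"rect",np.round([cx,cy,*wh,a],1),"med",np.round(np.median(P,0)))
for n,u,z in [("tip",(343,187),113),("hinge",(393,209),95),("handle",(334,227),139),("box",(357,214),0)]: print(n,at_z(c,u,z).round())
s=capture("side"); save(s,"side.png",s=1.4); print(s["position"])
E
```

```text
tray 0.85 [205. 214. 265. 276.] top z 13 rect [438.1 189.5 168.3 169.   82.6] med [439. 191.   4.]
tray 0.47 [178. 200. 190. 212.] top z 83 rect [549.3 343.3   8.6  31.5  68.4] med [548. 340.  65.]
tray 0.36 [332. 179. 347. 195.] top z 117 rect [ 600.2 -131.5   50.4   48.7    0.9] med [ 602. -130.  112.]
ctrl_box 0.93 [315. 168. 400. 266.] top z 104 rect [ 532.2 -196.3  259.7  198.9    5.3] med [ 524. -187.   99.]
key_block 0.86 [173. 194. 197. 220.] top z 34 rect [550.6 343.2  60.   68.9  68.5] med [543. 336.  29.]
key 0.69 [170. 167. 186. 184.] top z 89 rect [656.1 364.3  15.8  51.1   9.9] med [651. 361.  64.]
key 0.57 [145. 195. 163. 210.] top z 89 rect [562.1 442.6  51.5  13.   51.1] med [559. 439.  43.]
panel_handle 0.77 [326. 167. 397. 256.] top z 105 rect [ 532.4 -196.3  260.1  198.6    4.9] med [ 530. -195.   99.]
panel_handle 0.16 [337. 178. 348. 193.] top z 117 rect [ 600.2 -131.5   50.4   48.7    0.9] med [ 603. -131.  112.]
latch_slot 0.64 [336. 178. 351. 194.] top z 117 rect [ 601.  -130.5   50.5   47.8    3.8] med [ 603. -129.  112.]
punch 0.67 [295. 206. 299. 239.] top z 16 rect [503.6  -2.2  10.7 102.4  87.3] med [494.  -2.  12.]
tip [[ 600. -138.  113.]]
hinge [[ 538. -290.   95.]]
handle [[ 475. -106.  139.]]
box [[ 539. -197.    0.]]
[199.79321069 623.21614297 722.45754927]
```

View pics/side.png

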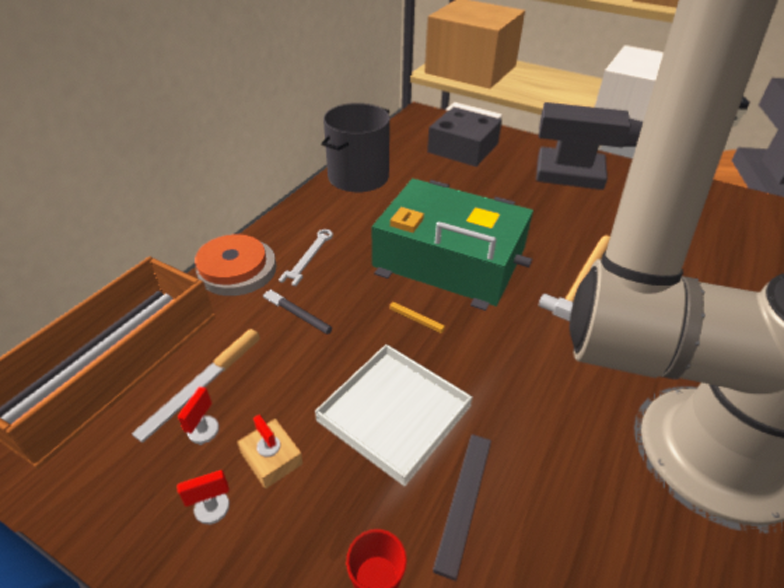

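```bash
cat >> h.py <<'E'
def pose():
    o=get_obs(); return np.array(o["tool_pos"]),R.from_euler('xyz',o["tcp_rot"])
def plan(p,r=None,via=()):
    """print move calls (slide,rot,rows) to world pos p / rotation r (yaw number = tool down)"""
    P,Q=pose(); 
    if r is None: r=Q
    elif np.isscalar(r): r=R.from_euler('xyz',[np.pi,0,r])
    p=np.array(p,float); rv=(Q.inv()*r).as_rotvec()
    n=1
    while True:
        d=(p-P)/n; a=rv/n
        if np.linalg.norm(a)<=.93 and np.linalg.norm(d)<=300 and all((abs((Q*R.from_rotvec(a*i)).inv().apply(d))<=200).all() for i in range(n)): break
        n+=1
    for i in range(n):
        s=(Q*R.from_rotvec(a*i)).inv().apply(d)/200
        rows=int(np.ceil(max(np.linalg.norm(d)/62.5,np.degrees(np.linalg.norm(a))/10.7)))
        print("slide",(s+0).round(3).tolist(),"rot",(a/np.pi+0).round(3).tolist(),"rows",rows)
E
python3 - <<'E'
from h import *
plan([500,320,260],2.766)
E
```

```text
slide [0.586, -0.622, -0.033] rot [0.0, 0.0, -0.15] rows 3
slide [0.805, -0.288, -0.033] rot [0.0, 0.0, -0.15] rows 3
slide [0.847, 0.11, -0.033] rot [0.0, 0.0, -0.15] rows 3
slide [0.705, 0.483, -0.033] rot [0.0, 0.0, -0.15] rows 3
slide [0.408, 0.751, -0.033] rot [0.0, 0.0, -0.15] rows 3
```

Request:
servo_tool(slide=[[0.586, -0.622, -0.033], [0.586, -0.622, -0.033], [0.586, -0.622, -0.033], [0.586, -0.622, -0.033]], rot=[[0, 0, -0.15], [0, 0, -0.15], [0, 0, -0.15], [0, 0, -0.15]], claw=[91, 91, 91, 91])

```text
time: 1.9
tool_pos: [266.2, -319.8, 233.8]
tcp_rot: [3.141, -0.0, 0.88]
contact_force: [-0.2, 0.1, 1.1]
grip_width: 91.1
```

Request:
servo_tool(slide=[[0.805, -0.288, -0.033], [0.805, -0.288, -0.033], [0.805, -0.288, -0.033], [0.805, -0.288, -0.033]], rot=[[0, 0, -0.15], [0, 0, -0.15], [0, 0, -0.15], [0, 0, -0.15]], claw=[91, 91, 91, 91])

```text
time: 2.4
tool_pos: [325.2, -160.2, 240.3]
tcp_rot: [3.141, 0.0, 1.351]
contact_force: [-0.4, -0.6, 0.4]
grip_width: 90.9
```

Request:
servo_tool(slide=[[0.847, 0.11, -0.033], [0.847, 0.11, -0.033], [0.847, 0.11, -0.033], [0.847, 0.11, -0.033]], rot=[[0, 0, -0.15], [0, 0, -0.15], [0, 0, -0.15], [0, 0, -0.15]], claw=[91, 91, 91, 91])

```text
time: 2.9
tool_pos: [384.6, -0.3, 246.5]
tcp_rot: [3.141, 0.0, 1.821]
contact_force: [-0.8, -0.2, -0.8]
grip_width: 91.0
```

Request:
servo_tool(slide=[[0.705, 0.483, -0.033], [0.705, 0.483, -0.033], [0.705, 0.483, -0.033], [0.705, 0.483, -0.033]], rot=[[0, 0, -0.15], [0, 0, -0.15], [0, 0, -0.15], [0, 0, -0.15]], claw=[91, 91, 91, 91])

```text
time: 3.4
tool_pos: [444.1, 159.5, 252.6]
tcp_rot: [-3.141, 0.0, 2.29]
contact_force: [-0.1, -0.2, -0.7]
grip_width: 90.7
```

Request:
servo_tool(slide=[[0.408, 0.751, -0.033], [0.408, 0.751, -0.033], [0.408, 0.751, -0.033], [0.408, 0.751, -0.033]], rot=[[0, 0, -0.15], [0, 0, -0.15], [0, 0, -0.15], [0, 0, -0.15]], claw=[91, 91, 91, 91])

```text
time: 3.9
tool_pos: [503.4, 319.2, 258.4]
tcp_rot: [-3.14, -0.0, 2.76]
contact_force: [-0.0, -1.3, 0.0]
grip_width: 91.1
```

```bash
python3 - <<'E'
from h import *
c=capture("wrist"); d=c["depth"]; save(c,"w1.png")
print(np.round(c["position"]),Rc(c).round(2).tolist())
for q in ["key_grip","key_block","key"]:
    for s in silhouettes(q,"wrist")[:3]:
        v,u=np.nonzero(s["pixels"]); P=cloud(c,np.c_[u,v])[d[v,u]>0]
        if len(P)<5: continue
        top=np.percentile(P[:,2],85); T=P[abs(P[:,2]-top)<5]
        print(q,round(s["confidence"],2),np.round(s["box"]),"z",round(top,1),np.round(np.hstack([np.ravel(x) for x in cv2.minAreaRect(T[:,:2].astype(np.float32))]),1))
hs=cv2.cvtColor(c["frame"],cv2.COLOR_RGB2HSV); red=((hs[...,0]<8)|(hs[...,0]>172))&(hs[...,1]>170)&(hs[...,2]>60)
v,u=np.nonzero(red&(d>0)); P=cloud(c,np.c_[u,v]); k=(np.hypot(P[:,0]-549,P[:,1]-343)<40); T=P[k&(P[:,2]>79)]
print(len(T),T.mean(0),[np.ravel(x) for x in cv2.minAreaRect(T[:,:2].astype(np.float32))])
E
```

```text
[427. 348. 417.] [[0.37, 0.89, 0.28], [0.93, -0.35, -0.11], [-0.0, 0.3, -0.95]]
key_grip 0.96 [301. 184. 329. 232.] z 83.7 [548.4 343.3   9.8  39.   70.5]
key_grip 0.95 [341. 250. 372. 300.] z 80.8 [650.6 351.7   2.2  26.6  12.4]
key_grip 0.72 [381. 159. 446. 203.] z 88.2 [561.  443.   54.4  13.7  51.8]
key_block 0.68 [289. 165. 346. 226.] z 31.4 [549.4 343.   60.1  71.1  69.4]
key 0.87 [380. 161. 444. 205.] z 88.2 [560.7 442.8  53.8  13.7  52.2]
key 0.77 [304. 188. 332. 231.] z 83.7 [548.7 343.2   9.8  39.5  70.5]
key 0.68 [343. 250. 375. 298.] z 82.3 [651.  351.8  25.2   8.8  85.9]
362 [547.70381269 343.45375674  89.99621857] [array([546.51269531, 344.23989868]), array([10.23793697, 44.45542145]), array([69.16443634])]
```

View pics/w1.png

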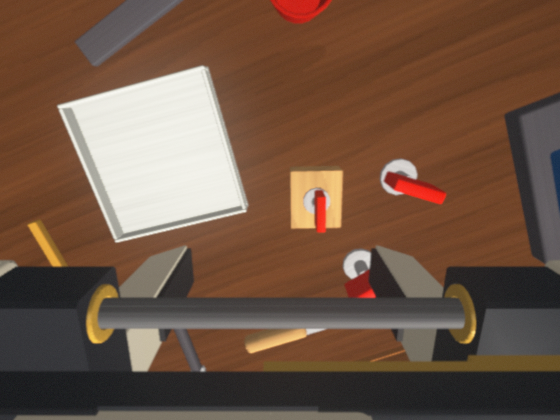

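The wrist view shows the wanted key in the block at (318,205). Its grip measures 39×10 mm, against 54 mm for the nearer of the other two keys.

```bash
python3 - <<'E'
from h import *
plan([548.5,343.3,110],2.79)
E
```

```text
slide [-0.165, 0.209, 0.748] rot [-0.0, 0.0, -0.01] rows 3
```

Request:
servo_tool(slide=[[-0.165, 0.209, 0.748], [-0.165, 0.209, 0.748], [-0.165, 0.209, 0.748], [-0.165, 0.209, 0.748], [-0.165, 0.209, 0.748]], rot=[[0, 0, -0.01], [0, 0, -0.01], [0, 0, -0.01], [0, 0, -0.01], [0, 0, -0.01]], claw=[45, 45, 45, 45, 45])

```text
time: 4.72
tool_pos: [548.7, 345.4, 112.2]
tcp_rot: [3.14, 0.002, 2.791]
contact_force: [0.6, 0.1, 1.6]
grip_width: 47.1
```

Request:
servo_tool(slide=[[0, 0, 0.1], [0, 0, 0.2], [0, 0, 0.305], [0, 0, 0.305]], rot=[[0, 0, 0], [0, 0, 0], [0, 0, 0], [0, 0, 0]], claw=[45, 45, 45, 45])

```text
time: 5.22
tool_pos: [547.7, 345.7, 50.1]
tcp_rot: [3.142, 0.0, 2.792]
contact_force: [-0.2, 0.1, -0.0]
grip_width: 45.0
```

Request:
servo_tool(slide=[[0, -0.01, 0], [0, -0.01, 0], [0, -0.01, 0], [0, -0.01, 0], [0, -0.01, 0]], rot=[[0, 0, 0], [0, 0, 0], [0, 0, 0], [0, 0, 0], [0, 0, 0]], claw=[30, 20, 12, 0, 0])

```text
time: 5.85
tool_pos: [547.5, 344.4, 49.6]
tcp_rot: [3.141, 0.001, 2.792]
contact_force: [-0.2, 0.6, 3.6]
grip_width: 10.0
```

Request:
servo_tool(slide=[[0, 0, 0], [0, 0, 0], [0, 0, 0]], rot=[[0, 0, 0], [0, 0, 0], [0, 0, 0]], claw=[0, 0, 0])

```text
time: 6.22
tool_pos: [547.5, 344.4, 49.6]
tcp_rot: [3.141, 0.001, 2.792]
contact_force: [-1.4, 0.6, 6.1]
grip_width: 10.0
```

Request:
servo_tool(slide=[[0, 0, -0.1], [0, 0, -0.3], [0, 0, -0.6], [0, 0, -0.9], [0, 0, -0.9]], rot=[[0, 0, 0], [0, 0, 0], [0, 0, 0], [0, 0, 0], [0, 0, 0]], claw=[0, 0, 0, 0, 0])

```text
time: 6.85
tool_pos: [549.1, 345.0, 234.3]
tcp_rot: [3.135, 0.007, 2.792]
contact_force: [0.3, 1.0, -2.3]
grip_width: 10.3
```

```bash
python3 - <<'E'
from h import *
plan([585,-90,230],1.62)
E
```

```text
slide [-0.456, -0.991, 0.007] rot [0.002, 0.0, 0.187] rows 4
slide [-0.929, -0.573, 0.011] rot [0.002, 0.0, 0.187] rows 4
```

Request:
servo_tool(slide=[[-0.456, -0.991, 0.0], [-0.456, -0.991, 0.0], [-0.456, -0.991, 0.0], [-0.456, -0.991, 0.0], [-0.456, -0.991, 0.0]], rot=[[0, 0, 0.187], [0, 0, 0.187], [0, 0, 0.187], [0, 0, 0.187], [0, 0, 0.187]], claw=[0, 0, 0, 0, 0])

```text
time: 7.48
tool_pos: [564.5, 124.3, 227.1]
tcp_rot: [-3.138, -0.002, 2.201]
contact_force: [-0.3, 0.4, -1.3]
grip_width: 10.5
```

Request:
servo_tool(slide=[[-0.929, -0.573, 0.0], [-0.929, -0.573, 0.0], [-0.929, -0.573, 0.0], [-0.929, -0.573, 0.0], [-0.929, -0.573, 0.0]], rot=[[0, 0, 0.187], [0, 0, 0.187], [0, 0, 0.187], [0, 0, 0.187], [0, 0, 0.187]], claw=[0, 0, 0, 0, 0])

```text
time: 8.1
tool_pos: [582.6, -91.9, 227.4]
tcp_rot: [-3.139, -0.001, 1.615]
contact_force: [-0.2, 0.1, -1.6]
grip_width: 10.2
```

```bash
python3 - <<'E'
from h import *
print(pose()[0],get_obs()["tcp_rot"])
c=capture("wrist"); d=c["depth"]; save(c,"w2.png",s=1.4); np.savez("w2.npz",**{k:np.array(c[k]) for k in c})
print(np.round(c["position"]))
for q in ["latch_slot","panel_handle","key_tip","key_grip","panel_hinge"]:
    print(q,[(np.round(x["xy"],1),round(x["confidence"],2)) for x in mark_of(q,"wrist")][:3])
for s in silhouettes("latch_slot","wrist")[:2]:
    v,u=np.nonzero(s["pixels"]); P=cloud(c,np.c_[u,v])[d[v,u]>0]; top=np.median(P[:,2]); T=P[abs(P[:,2]-top)<4]
    print("head",round(s["confidence"],2),s["box"],top,np.hstack([np.ravel(x) for x in cv2.minAreaRect(T[:,:2].astype(np.float32))]).round(1))
E
```

```text
[582.55715123 -91.90966015 227.39843139] [-3.13909409e+00 -8.18996778e-04  1.61537778e+00]
[579. -12. 386.]
latch_slot [(array([455.4, 137.4]), 0.7), (array([299.4, 244.4]), 0.56)]
panel_handle [(array([137.1, 232. ]), 0.67)]
key_tip [(array([279.6, 242.7]), 0.75), (array([ 37.4, 301.2]), 0.43)]
key_grip [(array([280.6, 285.2]), 0.86)]
panel_hinge []
head 0.7 [68.0, 195.5, 359.7, 362.0] 99.91962695754083 [ 529.2 -188.1  260.1  175.1    5.1]
head 0.65 [272.5, 212.9, 326.5, 255.5] 113.44178475588257 [ 599.4 -126.5   47.2   33.1    4.3]
```

View pics/w2.png

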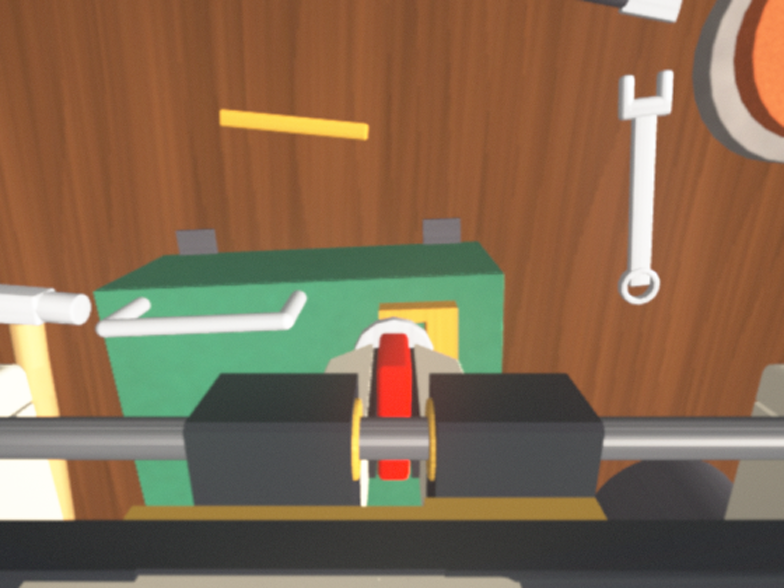

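The key hangs straight in the fingers, but its collar hides part of the latch at (430,330). I back off 60 mm for a clear look.

Request:
servo_tool(slide=[[0.3, 0.0, 0.0], [0.3, 0.0, 0.0], [0.3, 0.0, 0.0]], rot=[[0, 0, 0], [0, 0, 0], [0, 0, 0]], claw=[0, 0, 0])

```text
time: 8.82
tool_pos: [580.1, -30.4, 229.3]
tcp_rot: [3.141, 0.001, 1.619]
contact_force: [0.0, -0.3, -1.1]
grip_width: 9.7
```

```bash
python3 - <<'E'
from h import *
print(pose()[0],get_obs()["tcp_rot"])
c=capture("wrist"); d=c["depth"]; np.savez("w3.npz",**{k:np.array(c[k]) for k in c})
for q in ["latch_slot","panel_handle","key_tip","key_grip"]:
    print(q,[(np.round(x["xy"],1),round(x["confidence"],2)) for x in mark_of(q,"wrist")][:3])
for s in silhouettes("latch_slot","wrist")[:2]:
    v,u=np.nonzero(s["pixels"]); P=cloud(c,np.c_[u,v])[d[v,u]>0]; top=np.percentile(P[:,2],80); T=P[abs(P[:,2]-top)<3]
    print("head",round(s["confidence"],2),s["box"],top,np.hstack([np.ravel(x) for x in cv2.minAreaRect(T[:,:2].astype(np.float32))]).round(1))
# panel fit from all points at z~99
v,u=np.nonzero((d>0)); P=cloud(c,np.c_[u,v]); g=c["frame"][v,u].astype(int); k=(abs(P[:,2]-99)<3)&(g[:,1]>g[:,0]+25)
print("panel",np.hstack([np.ravel(x) for x in cv2.minAreaRect(P[k][:,:2].astype(np.float32))]).round(1))
# dark slot on head
hz=(P[:,2]>95)&(P[:,2]<118)&(np.hypot(P[:,0]-600,P[:,1]+131)<22); gg=g.sum(1)
S=hz&(gg<0.55*np.median(gg[hz])); uv=np.c_[u,v][S]
Q=at_z(c,uv,113)[:,:2]; print("slot",len(Q),Q.mean(0),np.hstack([np.ravel(x) for x in cv2.minAreaRect(Q.astype(np.float32))]).round(1))
# key red grip
hs=cv2.cvtColor(c["frame"],cv2.COLOR_RGB2HSV)
b=np.int32(proj(c,[[600,-131,113]])[0]); print(b)
save(c,"w3.png",crop=(b[0]-90,b[1]-70,b[0]+90,b[1]+130),s=3)
E
```

```text
[580.11462403 -30.4330864  229.31603127] [3.14118207e+00 6.15329265e-04 1.61914677e+00]
latch_slot []
panel_handle [(array([147.1, 297.8]), 0.58)]
key_tip [(array([282.2, 244.5]), 0.59)]
key_grip [(array([280.2, 287.9]), 0.75), (array([144.2, 298.8]), 0.19)]
panel [ 526.4 -158.3  259.9  115.5    5.1]
  return _methods._mean(a, axis=axis, dtype=dtype,
  ret = ret.dtype.type(ret / rcount)
Traceback (most recent call last):
  File "h.py", line 15, in at_z
    d=rays(c,uv)@Rc(c).T; p=np.array(c["position"],float)
      ~~~~^^^^^^
  File "h.py", line 12, in rays
    n=cv2.undistortPoints(uv,K(c),np.array(c["D"],float)).reshape(-1,2)
      ~~~~~~~~~~~~~~~~~~~^^^^^^^^^^^^^^^^^^^^^^^^^^^^^^^^
cv2.error: OpenCV(4.12.0) /io/opencv/modules/calib3d/src/undistort.dispatch.cpp:347: error: (-215:Assertion failed) CV_IS_MAT(_src) && CV_IS_MAT(_dst) && (_src->rows == 1 || _src->cols == 1) && (_dst->rows == 1 || _dst->cols == 1) && _src->cols + _src->rows - 1 == _dst->rows + _dst->cols - 1 && (CV_MAT_TYPE(_src->type) == CV_32FC2 || CV_MAT_TYPE(_src->type) == CV_64FC2) && (CV_MAT_TYPE(_dst->type) == CV_32FC2 || CV_MAT_TYPE(_dst->type) == CV_64FC2) in function 'cvUndistortPointsInternal'
```

Request:
servo_tool(slide=[[-0.7, 0.05, 0.0], [-0.7, 0.05, 0.0], [-0.7, 0.05, 0.0], [-0.7, 0.05, 0.0]], rot=[[0, 0, 0], [0, 0, 0], [0, 0, 0], [0, 0, 0]], claw=[0, 0, 0, 0])

```text
time: 9.62
tool_pos: [596.3, -171.3, 228.7]
tcp_rot: [-3.141, -0.001, 1.615]
contact_force: [-0.5, 0.1, -1.4]
grip_width: 9.7
```

```bash
python3 - <<'E'
from h import *
print(pose()[0],get_obs()["tcp_rot"])
c=capture("wrist"); d=c["depth"]; np.savez("w3.npz",**{k:np.array(c[k]) for k in c})
for q in ["latch_slot","panel_handle","key_tip","key_grip"]:
    print(q,[(np.round(x["xy"],1),round(x["confidence"],2),(at_z(c,x["xy"],{"l":113,"p":139,"k":197}[q[0]])[0].round(1))) for x in mark_of(q,"wrist")][:2])
for s in silhouettes("latch_slot","wrist")[:2]:
    v,u=np.nonzero(s["pixels"]); P=cloud(c,np.c_[u,v])[d[v,u]>0]; top=np.percentile(P[:,2],80); T=P[abs(P[:,2]-top)<3]
    print("head",round(s["confidence"],2),s["box"],top,np.hstack([np.ravel(x) for x in cv2.minAreaRect(T[:,:2].astype(np.float32))]).round(1))
v,u=np.nonzero((d>0)); P=cloud(c,np.c_[u,v]); g=c["frame"][v,u].astype(int); k=(abs(P[:,2]-99)<3)&(g[:,1]>g[:,0]+25)
print("panel",np.hstack([np.ravel(x) for x in cv2.minAreaRect(P[k][:,:2].astype(np.float32))]).round(1))
b=np.int32(proj(c,[[600,-131,113]])[0]); print(b)
t,l=max(b[1]-70,0),max(b[0]-100,0)
save(c,"w3.png",crop=(l,t,l+200,t+190),s=3); print(l,t)
hz=(P[:,2]>95)&(P[:,2]<118)&(np.hypot(P[:,0]-600,P[:,1]+131)<20); gg=g.sum(1)
print(hz.sum(),np.percentile(gg[hz],[5,10,20,50]))
S=hz&(gg<0.6*np.median(gg[hz])); 
if S.any():
    Q=at_z(c,np.c_[u,v][S],113)[:,:2]; print("slot",len(Q),Q.mean(0),np.hstack([np.ravel(x) for x in cv2.minAreaRect(Q.astype(np.float32))]).round(1))
E
```

```text
[ 596.290706   -171.29730203  228.68014781] [-3.14105808e+00 -5.70046271e-04  1.61502441e+00]
latch_slot [(array([287.6, 155.7]), 0.77, array([ 600. , -135.7,  113. ]))]
panel_handle [(array([110.1, 127. ]), 0.94, array([ 471.9, -116.6,  139. ]))]
key_tip [(array([279.1, 242.3]), 0.95, array([ 595.3, -174.9,  197. ])), (array([289.6, 152.7]), 0.26, array([ 598.8, -120.4,  197. ]))]
key_grip [(array([279.5, 286.1]), 0.57, array([ 596.9, -205. ,  197. ]))]
head 0.9 [259.7, 119.6, 316.0, 185.0] 114.18841588120426 [ 599.6 -134.5   47.9   48.1    4.9]
panel [ 529.2 -187.8  260.3  173.5    5.2]
[287 149]
187 79
1961 [353. 370. 450. 525.]
```

View pics/w3.png

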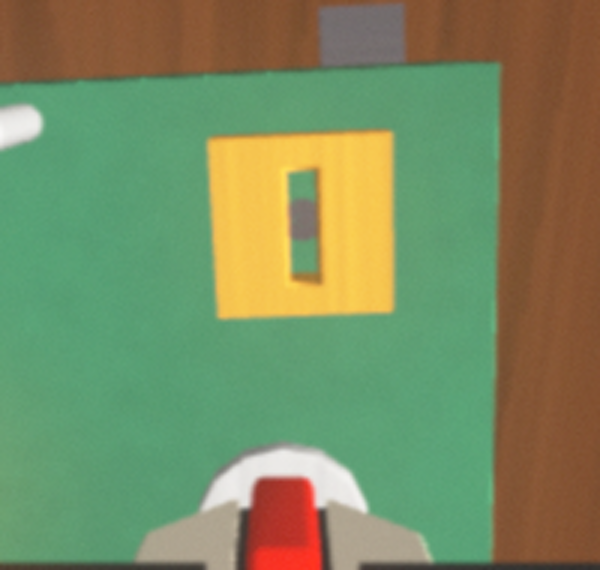

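The slot is clear at crop (303,223), which is px (288,153), with its long side along the box y. I check where the key sits in the hand using the same picture.

```bash
python3 - <<'E'
from h import *
c=dict(np.load("w3.npz")); d=c["depth"]
print("slot",at_z(c,[288,153.3],113).round(1),"collar front",at_z(c,[282.7,228],214).round(1))
v,u=np.nonzero(d>0); P=cloud(c,np.c_[u,v]); g=c["frame"][v,u].astype(int)
near=np.hypot(P[:,0]-596,P[:,1]+171)<45
white=near&(P[:,2]>205)&(P[:,2]<221)&(g.min(1)>150)&(np.ptp(g,1)<25)
T=P[white]; print("collar",len(T),T.mean(0).round(1),T.min(0).round(1),T.max(0).round(1))
# circle r=16 fit using outer rim
from scipy.optimize import least_squares
ym=[(x,T[abs(T[:,0]-x)<1][:,1].max()) for x in range(582,612,2) if (abs(T[:,0]-x)<1).any()]
ym=np.array(ym); print(ym.round(1).tolist())
red=near&(g[:,0]>120)&(g[:,1]<70); T=P[red]; print("red",len(T),T.min(0).round(1),T.max(0).round(1),np.median(T,0).round(1))
top=T[T[:,2]>T[:,2].max()-4]; print(len(top),top.mean(0).round(1),np.ptp(top,0).round(1))
E
```

```text
slot [[ 600.3 -133.7  113. ]] collar front [[ 596.7 -158.9  214. ]]
collar 558 [ 596.5 -164.3  214.4] [ 581.2 -171.8  210. ] [ 611.3 -158.7  216.3]
[[582.0, -166.8], [584.0, -164.3], [586.0, -163.0], [588.0, -160.7], [590.0, -159.9], [592.0, -159.5], [594.0, -158.7], [596.0, -158.8], [598.0, -158.8], [600.0, -158.9], [602.0, -159.2], [604.0, -160.9], [606.0, -161.8], [608.0, -163.4], [610.0, -166.6]]
red 1705 [ 590.7 -194.8  231.8] [ 601.9 -141.9  308.4] [ 596.  -161.7  262.1]
9 [ 596.5 -142.3  307.9] [2.6 0.8 1.1]
```

```bash
python3 - <<'E'
from h import *
plan([600,-130.8,155],1.655)
E
```

```text
slide [0.189, 0.026, 0.372] rot [0.0, 0.0, -0.011] rows 2
```

Request:
servo_tool(slide=[[0.189, 0.026, 0.372], [0.189, 0.026, 0.372], [0.189, 0.026, 0.372], [0.189, 0.026, 0.372], [0.189, 0.026, 0.372]], rot=[[0, 0, -0.011], [0, 0, -0.011], [0, 0, -0.011], [0, 0, -0.011], [0, 0, -0.011]], claw=[0, 0, 0, 0, 0])

```text
time: 10.55
tool_pos: [600.7, -133.0, 156.3]
tcp_rot: [3.139, 0.001, 1.652]
contact_force: [0.4, -0.0, -1.6]
grip_width: 9.7
```

```bash
python3 - <<'E'
from h import *
for i in range(2):
    o=get_obs(); print(np.round(o["tool_pos"],1),np.round(o["tcp_rot"],3),np.round(o["contact_force"],1),o["time"]); c=capture("wrist")
d=c["depth"]
for q in ["latch_slot","key_tip"]:
    print(q,[(np.round(x["xy"],1),round(x["confidence"],2),(at_z(c,x["xy"],{"l":113,"k":123}[q[0]])[0].round(1))) for x in mark_of(q,"wrist")][:2])
v,u=np.nonzero(d>0); P=cloud(c,np.c_[u,v]); g=c["frame"][v,u].astype(int)
w=(np.hypot(P[:,0]-600,P[:,1]+134)<45)&(P[:,2]>133)&(P[:,2]<150)&(g.min(1)>150)&(np.ptp(g,1)<25)
T=P[w]; print("collar",len(T),T.mean(0).round(1),T.min(0).round(1),T.max(0).round(1),[round(T[abs(T[:,0]-x)<1.5][:,1].max(),1) for x in range(590,612,3)])
b=np.int32(proj(c,[[600,-131,113]])[0]); l,t=b[0]-90,b[1]-80
save(c,"w4.png",crop=(l,t,l+180,t+160),s=4); print(l,t)
E
```

```text
[ 600.7 -133.   156.3] [3.139e+00 1.000e-03 1.652e+00] [ 0.4 -0.  -1.6] 10.55
[ 600.5 -133.   156. ] [3.139e+00 1.000e-03 1.652e+00] [-0.2 -0.3 -1.5] 10.6
latch_slot [(array([284.6, 228.4]), 0.86, array([ 602.8, -131.8,  113. ]))]
key_tip [(array([281.9, 243.5]), 0.72, array([ 601.5, -137.9,  123. ]))]
collar 551 [ 600.2 -125.9  141.9] [ 586.  -133.3  138.5] [ 615.5 -120.5  144.2] [np.float64(-124.5), np.float64(-122.2), np.float64(-120.6), np.float64(-120.6), np.float64(-120.5), np.float64(-120.9), np.float64(-121.7), np.float64(-123.8)]
190 146
```

View pics/w4.png

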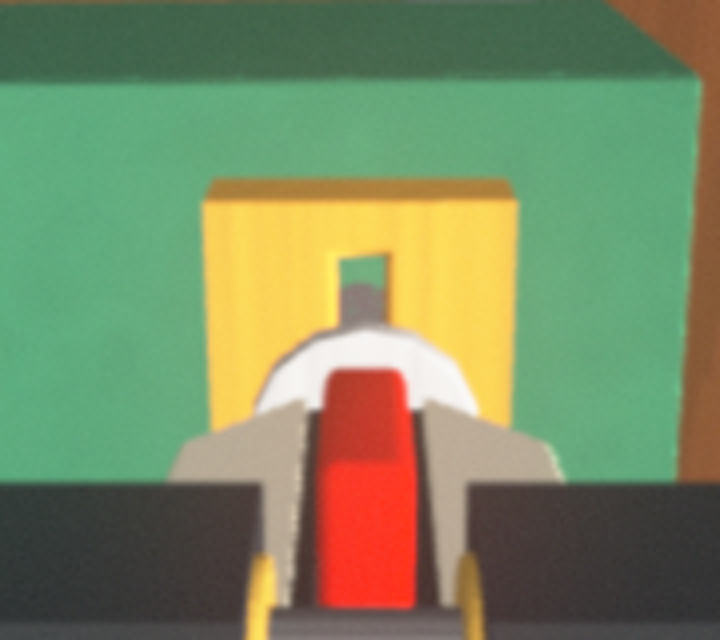

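The collar sits just in front of the slot. The slot's far end is at crop (363,257), and the collar's front is at (366,330).

```bash
python3 - <<'E'
from h import *
c=capture("wrist")
px=lambda x,y:[190+x/4,146+y/4]
for n,p,z in [("slot end",(363.5,257),113),("slot edge mid",(363,300),113),("collar front",(366,327),142),("collar L",(257,412),142),("collar R",(478,412),142),("head FL",(203,200),113),("head FR",(519,200),113)]: print(n,at_z(c,px(*p),z).round(1))
plan([600,-130.8,155],1.655)
E
```

```text
slot end [[ 599.  -119.4  113. ]]
slot edge mid [[ 599.5 -126.5  113. ]]
collar front [[ 599.3 -119.7  142. ]]
collar L [[ 585.4 -133.4  142. ]]
collar R [[ 615.7 -131.   142. ]]
head FL [[ 573.8 -112.2  113. ]]
head FR [[ 622.  -108.3  113. ]]
slide [0.009, 0.0, 0.001] rot [0.0, 0.0, -0.001] rows 1
```

Request:
servo_tool(slide=[[0.01, -0.001, 0.0], [0.01, -0.001, 0.03], [0.01, -0.001, 0.05], [0.01, -0.001, 0.07], [0.01, -0.001, 0.08]], rot=[[0, 0, 0], [0, 0, 0], [0, 0, 0], [0, 0, 0], [0, 0, 0]], claw=[0, 0, 0, 0, 0])

```text
time: 11.42
tool_pos: [599.5, -130.3, 138.2]
tcp_rot: [-3.141, -0.0, 1.652]
contact_force: [-0.2, -0.5, -1.3]
grip_width: 10.4
```

Request:
servo_tool(slide=[[0, 0, 0.01], [0, 0, 0.018], [0, 0, 0.018]], rot=[[0, 0, 0], [0, 0, 0], [0, 0, 0]], claw=[0, 0, 0])

```text
time: 11.8
tool_pos: [599.6, -130.3, 135.0]
tcp_rot: [-3.141, 0.0, 1.652]
contact_force: [-1.1, -0.7, -0.9]
grip_width: 10.1
```

Request:
servo_tool(slide=[[-0.0003, 0.0034, 0.0], [-0.0011, 0.0067, 0.0], [-0.0025, 0.0098, 0.0], [-0.0045, 0.0126, 0.0], [-0.0068, 0.015, 0.0]], rot=[[0, 0, 0.054], [0, 0, 0.108], [0, 0, 0.162], [0, 0, 0.216], [0, 0, 0.27]], claw=[0, 0, 0, 0, 0])

```text
time: 12.42
tool_pos: [601.8, -131.0, 135.1]
tcp_rot: [-3.139, 0.001, 0.798]
contact_force: [-3.6, 1.7, 0.5]
grip_width: 10.5
```

Request:
servo_tool(slide=[[-0.0003, 0.0034, 0.0], [-0.0011, 0.0067, 0.0], [-0.0025, 0.0098, 0.0], [-0.0045, 0.0126, 0.0]], rot=[[0, 0, 0.054], [0, 0, 0.108], [0, 0, 0.162], [0, 0, 0.216]], claw=[0, 0, 0, 0])

```text
time: 12.92
tool_pos: [602.7, -132.6, 135.1]
tcp_rot: [-3.139, 0.003, 0.12]
contact_force: [-4.2, 3.3, 1.0]
grip_width: 10.8
```

Request:
servo_tool(slide=[[-0.0003, 0.0034, 0.0], [-0.0003, 0.0034, 0.0], [-0.0003, 0.0034, 0.0]], rot=[[0, 0, 0.054], [0, 0, 0.054], [0, 0, 0.054]], claw=[0, 0, 0])

```text
time: 13.3
tool_pos: [603.0, -133.2, 134.9]
tcp_rot: [-3.139, 0.003, -0.044]
contact_force: [-2.7, 5.0, -0.8]
grip_width: 10.2
```

```bash
python3 - <<'E'
from h import *
o=get_obs(); print(np.round(o["tool_pos"],1),np.round(o["tcp_rot"],3),np.round(o["contact_force"],1),np.round(o["moment"],2))
c=capture("wrist"); np.savez("w5.npz",**{k:np.array(c[k]) for k in c}); d=c["depth"]
b=np.int32(proj(c,[[600,-134,113]])[0]); l,t=max(b[0]-90,0),b[1]-80
save(c,"w5.png",crop=(l,t,l+180,t+160),s=4); print(l,t)
v,u=np.nonzero(d>0); P=cloud(c,np.c_[u,v]); hs=cv2.cvtColor(c["frame"],cv2.COLOR_RGB2HSV)[v,u]
k=(np.hypot(P[:,0]-600,P[:,1]+134)<40)&(abs(P[:,2]-113)<4)&(hs[:,0]>15)&(hs[:,0]<32)&(hs[:,1]>120)
T=P[k]; print(len(T),np.hstack([np.ravel(x) for x in cv2.minAreaRect(T[:,:2].astype(np.float32))]).round(1))
E
```

```text
[ 603.  -133.2  134.9] [-3.139e+00  3.000e-03 -4.400e-02] [-2.7  5.  -0.8] [0.99 0.55 0.04]
189 171
2355 [ 610.1 -133.3   28.7   48.1    5.4]
```

View pics/w5.png

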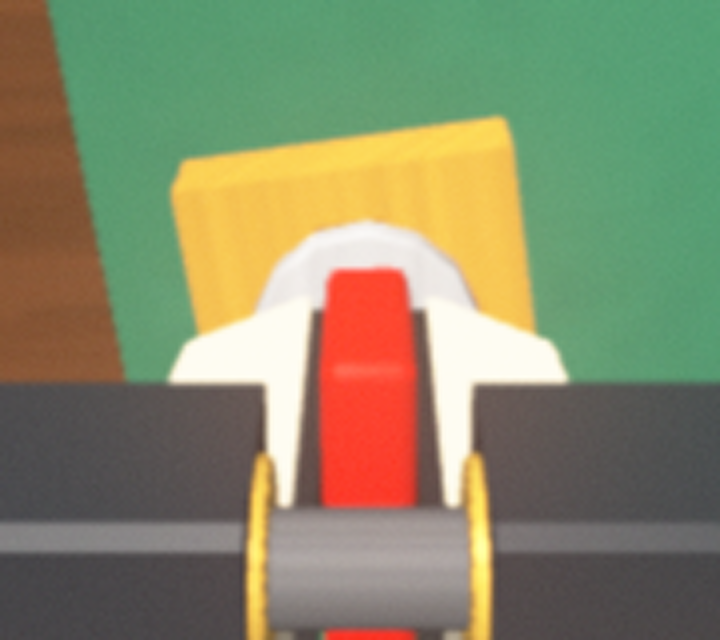

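The head has turned with the key: its edges again line up with the box (5.4° against 5.2°) after a 1.70 rad tool turn. I ease back into the slot's play and pull out.

Request:
servo_tool(slide=[[0, -0.002, 0.0], [0, -0.002, 0.0], [0, -0.002, -0.05], [0, -0.002, -0.1], [0, -0.002, -0.2]], rot=[[0, 0, -0.03], [0, 0, -0.03], [0, 0, -0.03], [0, 0, -0.03], [0, 0, -0.03]], claw=[0, 0, 0, 0, 0])

```text
time: 13.98
tool_pos: [604.0, -134.5, 175.9]
tcp_rot: [3.141, 0.0, 0.049]
contact_force: [-0.5, -0.0, -1.5]
grip_width: 9.8
```

Request:
servo_tool(slide=[[0, 0, -0.3], [0, 0, -0.3], [0, 0, -0.3]], rot=[[0, 0, 0], [0, 0, 0], [0, 0, 0]], claw=[0, 0, 0])

```text
time: 14.35
tool_pos: [603.9, -134.3, 235.5]
tcp_rot: [3.141, -0.001, 0.049]
contact_force: [0.5, -0.1, -0.6]
grip_width: 10.2
```

```bash
python3 - <<'E'
from h import *
o=get_obs(); print(np.round(o["tool_pos"],1),np.round(o["tcp_rot"],3),np.round(o["contact_force"],1),o["grip_width"])
c=capture("top"); d=c["depth"]
for s in silhouettes("latch_slot","top")[:2]: print(s["confidence"],s["box"])
plan([438,190,150],0.04)
E
```

```text
[ 603.9 -134.3  235.5] [ 3.141e+00 -1.000e-03  4.900e-02] [ 0.5 -0.1 -0.6] 10.221358949479354
slide [-0.372, -0.829, 0.211] rot [-0.0, 0.0, 0.001] rows 3
slide [-0.376, -0.828, 0.21] rot [-0.0, 0.0, 0.001] rows 3
```

Request:
servo_tool(slide=[[-0.372, -0.829, 0.211], [-0.372, -0.829, 0.211], [-0.372, -0.829, 0.211], [-0.372, -0.829, 0.211]], rot=[[0, 0, 0], [0, 0, 0], [0, 0, 0], [0, 0, 0]], claw=[0, 0, 0, 0])

```text
time: 14.95
tool_pos: [518.1, 31.1, 190.9]
tcp_rot: [-3.14, 0.006, 0.054]
contact_force: [0.4, -0.2, -1.1]
grip_width: 10.0
```

Request:
servo_tool(slide=[[-0.376, -0.828, 0.21], [-0.376, -0.828, 0.21], [-0.376, -0.828, 0.21], [-0.376, -0.828, 0.21], [-0.376, -0.828, 0.21]], rot=[[0, 0, 0], [0, 0, 0], [0, 0, 0], [0, 0, 0], [0, 0, 0]], claw=[0, 0, 0, 0, 0])

```text
time: 15.58
tool_pos: [438.7, 189.0, 150.7]
tcp_rot: [3.141, -0.0, 0.05]
contact_force: [0.4, -1.0, -0.9]
grip_width: 10.0
```

Request:
servo_tool(slide=[[0, 0, 0.25], [0, 0, 0.45], [0, 0, 0.54], [0, 0, 0.54], [0, 0, 0.54]], rot=[[0, 0, 0], [0, 0, 0], [0, 0, 0], [0, 0, 0], [0, 0, 0]], claw=[0, 0, 0, 0, 0])

```text
time: 16.2
tool_pos: [439.4, 188.8, 43.7]
tcp_rot: [-3.141, -0.002, 0.048]
contact_force: [0.6, -1.4, -0.5]
grip_width: 9.5
```

Request:
servo_tool(slide=[[0, 0, 0.03], [0, 0, 0.03], [0, 0, 0.03], [0, 0, 0.03], [0, 0, 0.03]], rot=[[0, 0, 0], [0, 0, 0], [0, 0, 0], [0, 0, 0], [0, 0, 0]], claw=[0, 0, 60, 91, 91])

```text
time: 16.82
tool_pos: [438.2, 189.5, 37.1]
tcp_rot: [-3.142, -0.001, 0.05]
contact_force: [0.2, -0.5, -0.1]
grip_width: 35.2
```

Request:
servo_tool(slide=[[0, 0, 0], [0, 0, 0], [0, 0, -0.1], [0, 0, -0.4], [0, 0, -0.9]], rot=[[0, 0, 0], [0, 0, 0], [0, 0, 0], [0, 0, 0], [0, 0, 0]], claw=[91, 91, 91, 91, 91])

```text
time: 17.45
tool_pos: [437.5, 189.3, 180.6]
tcp_rot: [3.141, 0.002, 0.05]
contact_force: [1.3, 0.3, -0.3]
grip_width: 85.4
```

```bash
python3 - <<'E'
from h import *
o=get_obs(); print(np.round(o["tool_pos"],1),np.round(o["tcp_rot"],3),np.round(o["contact_force"],1),o["grip_width"],np.round(o["joint_positions"],2))
c=capture("wrist"); d=c["depth"]; t=capture("top")
v,u=np.nonzero(d>0); P=cloud(c,np.c_[u,v]); hs=cv2.cvtColor(c["frame"],cv2.COLOR_RGB2HSV)[v,u]
k=(np.abs(P[:,:2]-[438,190]).max(1)<90)&((hs[:,0]<8)|(hs[:,0]>172))&(hs[:,1]>150)&(hs[:,2]>60)&(P[:,2]<100)
T=P[k]; print("red",len(T),T.min(0).round(),T.max(0).round(),T.mean(0).round())
print([(x["xy"],x["confidence"],at_z(c,x["xy"],15).round()) for x in mark_of("key_tip","wrist")][:2])
im=np.hstack([c["frame"],t["frame"][100:,100:420][:, :]if 0 else t["frame"]])[:,:,::-1]
cv2.imwrite("pics/w6.png",cv2.resize(im,(800,300)))
E
```

```text
[437.5 189.3 180.6] [3.141e+00 2.000e-03 5.000e-02] [ 1.3  0.3 -0.3] 85.44453999336908 [ 0.25  0.3   1.72 -0.    1.12  1.77]
red 494 [418. 183.  50.] [457. 192.  71.] [440. 187.  68.]
[([7.0, 34.3], 0.86, array([[560., 429.,  15.]]))]
```

View pics/w6.png

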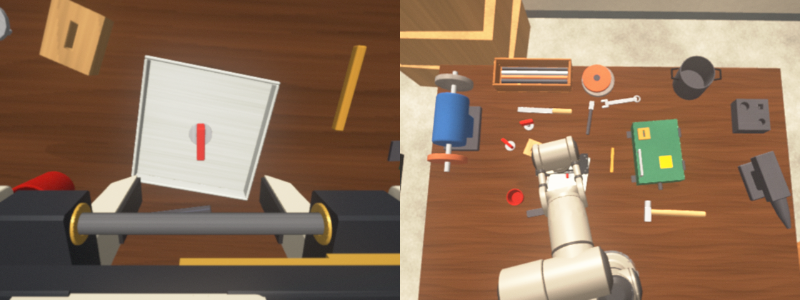

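The left half shows the key standing upright in the tray at (200,142), grip centre about 55 mm high. In the top view the other tools are undisturbed and the panel is closed. Next is the handle, predicted at (473,-115.7,139).

```bash
cat >> h.py <<'E'
YAW=0.09; BO=np.array([530.3,-195.8,0.]); RB=R.from_euler('z',YAW)
box=lambda x,y,z: BO+RB.apply([x,y,z])
def handle(th): a=np.arctan2(44,180)+th; return box(-50,-95+185.3*np.cos(a),95+185.3*np.sin(a))
E
python3 - <<'E'
from h import *
print(handle(0),box(75,55,113)); h=handle(0)
plan([h[0],h[1],200],YAW)
# arc rows in tool frame (yaw .09, roll pi) relative to the call's start
Q=R.from_euler('xyz',[np.pi,0,YAW]); th=np.linspace(0,1.65,16)
for i in range(3):
    print([((Q.inv().apply(handle(t)-handle(th[5*i])))/200).round(3).tolist() for t in th[5*i+1:5*i+6]])
E
```

```text
[ 472.86266546 -115.6377102   139.00005767] [ 600.05313477 -134.28170849  113.        ]
slide [0.045, 0.767, -0.044] rot [-0.0, -0.001, -0.006] rows 3
slide [0.029, 0.768, -0.044] rot [-0.0, -0.001, -0.006] rows 3
[[-0.0, 0.03, -0.097], [0.0, 0.07, -0.191], [0.0, 0.12, -0.28], [-0.0, 0.179, -0.362], [0.0, 0.248, -0.438]]
[[-0.0, 0.076, -0.068], [-0.0, 0.159, -0.126], [-0.0, 0.248, -0.176], [-0.0, 0.342, -0.215], [-0.0, 0.44, -0.244]]
[[0.0, 0.1, -0.018], [0.0, 0.202, -0.025], [0.0, 0.304, -0.02], [-0.0, 0.404, -0.004], [-0.0, 0.503, 0.022]]
```

Request:
servo_tool(slide=[[0.045, 0.767, -0.07], [0.045, 0.767, -0.07], [0.045, 0.767, -0.07], [0.045, 0.767, -0.07]], rot=[[0, 0, -0.006], [0, 0, -0.006], [0, 0, -0.006], [0, 0, -0.006]], claw=[91, 80, 70, 60])

```text
time: 18.1
tool_pos: [454.2, 35.1, 192.3]
tcp_rot: [-3.141, 0.002, 0.065]
contact_force: [0.1, 0.6, 0.4]
grip_width: 65.4
```

Request:
servo_tool(slide=[[0.029, 0.768, -0.04], [0.029, 0.768, -0.04], [0.029, 0.768, -0.04], [0.029, 0.768, -0.04], [0.029, 0.768, -0.04]], rot=[[0, 0, -0.006], [0, 0, -0.006], [0, 0, -0.006], [0, 0, -0.006], [0, 0, -0.006]], claw=[50, 50, 50, 50, 50])

```text
time: 18.73
tool_pos: [470.5, -114.6, 200.6]
tcp_rot: [-3.14, 0.002, 0.088]
contact_force: [0.0, -0.0, -0.6]
grip_width: 50.0
```

```bash
python3 - <<'E'
from h import *
print(pose()[0],get_obs()["tcp_rot"],get_obs()["grip_width"]); capture("top")
h=handle(0); plan([h[0],h[1],120.5],YAW)
E
```

```text
[ 470.54811537 -114.57046768  200.5785427 ] [-3.14019817e+00  1.62741931e-03  8.83703876e-02] 49.95254709298624
slide [0.011, 0.007, 0.401] rot [-0.0, 0.0, -0.0] rows 2
```

Request:
servo_tool(slide=[[0.011, 0.007, 0.15], [0.011, 0.007, 0.3], [0.011, 0.007, 0.4], [0.011, 0.007, 0.4], [0.011, 0.007, 0.4]], rot=[[0, 0, 0], [0, 0, 0], [0, 0, 0], [0, 0, 0], [0, 0, 0]], claw=[50, 50, 50, 50, 35])

```text
time: 19.4
tool_pos: [473.8, -116.8, 122.2]
tcp_rot: [3.141, -0.001, 0.089]
contact_force: [-0.2, 0.2, 0.6]
grip_width: 43.9
```

Request:
servo_tool(slide=[[0, 0, 0], [0, 0, 0], [0, 0, 0], [0, 0, 0], [0, 0, 0]], rot=[[0, 0, 0], [0, 0, 0], [0, 0, 0], [0, 0, 0], [0, 0, 0]], claw=[25, 15, 5, 0, 0])

```text
time: 20.02
tool_pos: [473.1, -113.9, 121.7]
tcp_rot: [-3.136, -0.0, 0.087]
contact_force: [0.7, 16.9, 4.8]
grip_width: 8.7
```

Request:
servo_tool(slide=[[0, -0.014, 0.004], [0, -0.014, 0.004], [0, -0.014, 0.004]], rot=[[0, 0, 0], [0, 0, 0], [0, 0, 0]], claw=[0, 0, 0])

```text
time: 20.4
tool_pos: [473.2, -113.9, 121.6]
tcp_rot: [-3.141, -0.001, 0.087]
contact_force: [-1.8, 4.8, 8.8]
grip_width: 8.5
```

Request:
servo_tool(slide=[[0, 0.03, -0.097], [0, 0.07, -0.191], [0, 0.12, -0.28], [0, 0.179, -0.362], [0, 0.248, -0.438]], rot=[[0, 0, 0], [0, 0, 0], [0, 0, 0], [0, 0, 0], [0, 0, 0]], claw=[0, 0, 0, 0, 0])

```text
time: 21.02
tool_pos: [477.2, -160.4, 208.7]
tcp_rot: [-3.134, -0.0, 0.088]
contact_force: [2.5, 13.6, 2.8]
grip_width: 8.8
```

Request:
servo_tool(slide=[[0, 0.066, -0.068], [0, 0.147, -0.128], [0, 0.235, -0.18], [0, 0.329, -0.22], [0, 0.427, -0.25]], rot=[[0, 0, 0], [0, 0, 0], [0, 0, 0], [0, 0, 0], [0, 0, 0]], claw=[0, 0, 0, 0, 0])

```text
time: 21.65
tool_pos: [485.1, -247.3, 260.2]
tcp_rot: [-3.139, -0.002, 0.089]
contact_force: [-0.8, 8.2, 8.1]
grip_width: 8.9
```

Request:
servo_tool(slide=[[0, 0.1, -0.018], [0, 0.202, -0.025], [0, 0.304, -0.02], [0, 0.404, -0.004], [0, 0.503, 0.022]], rot=[[0, 0, 0], [0, 0, 0], [0, 0, 0], [0, 0, 0], [0, 0, 0]], claw=[0, 0, 0, 0, 0])

```text
time: 22.28
tool_pos: [494.1, -349.1, 254.8]
tcp_rot: [-3.141, -0.002, 0.088]
contact_force: [1.5, 4.6, 2.3]
grip_width: 8.9
```

Request:
servo_tool(slide=[[0, 0, 0], [0, 0, 0], [0, 0, 0], [0, 0, 0]], rot=[[0, 0, 0], [0, 0, 0], [0, 0, 0], [0, 0, 0]], claw=[22, 22, 22, 22])

```text
time: 22.78
tool_pos: [493.7, -348.9, 254.0]
tcp_rot: [3.141, 0.0, 0.088]
contact_force: [0.6, -0.7, 0.7]
grip_width: 22.1
```

Request:
servo_tool(slide=[[0, 0, -0.1], [0, 0, -0.25], [0, 0, -0.45], [0, 0, -0.45]], rot=[[0, 0, 0], [0, 0, 0], [0, 0, 0], [0, 0, 0]], claw=[22, 22, 22, 22])

```text
time: 23.28
tool_pos: [494.5, -349.8, 347.6]
tcp_rot: [3.136, -0.005, 0.088]
contact_force: [0.1, 0.5, -0.5]
grip_width: 21.9
```

```bash
python3 - <<'E'
from h import *
o=get_obs(); print(np.round(o["tool_pos"],1),np.round(o["tcp_rot"],3),np.round(o["contact_force"],1),o["grip_width"])
s=capture("side"); d=s["depth"]; t=capture("top")
for q,c,n in [("lever_tip",s,"side"),("lever_tip",t,"top")]: print(n,[(x["xy"],round(x["confidence"],2),at_z(c,x["xy"],69).round()) for x in mark_of(q,n)][:2])
th=0.54; print("lever expected off",box(-48*np.sin(.5),10,69),"on",box(48*np.sin(.5),10,69))
print([(np.round(x["xy"]),x["confidence"],cloud(s,np.int32(x["xy"])).round()) for x in mark_of("panel_handle","side")][:2])
im=np.hstack([s["frame"],t["frame"]])[:,:,::-1]; cv2.imwrite("pics/w7.png",cv2.resize(im,(800,300),interpolation=cv2.INTER_AREA))
E
```

```text
[ 494.5 -349.8  347.6] [ 3.136 -0.005  0.088] [ 0.1  0.5 -0.5] 21.892973864381048
side [([327.0, 171.4], 0.64, array([[ 509., -169.,   69.]])), ([280.6, 288.7], 0.44, array([[425., 221.,  69.]]))]
top [([357.6, 223.5], 0.46, array([[ 497., -187.,   69.]]))]
lever expected off [ 506.48192609 -187.90879612   69.        ] on [ 552.32050293 -183.77214922   69.        ]
[(array([369.,  77.]), 0.64, array([[ 498., -346.,  269.]])), (array([329., 170.]), 0.55, array([[ 505., -170.,   75.]]))]
```

View pics/w7.png

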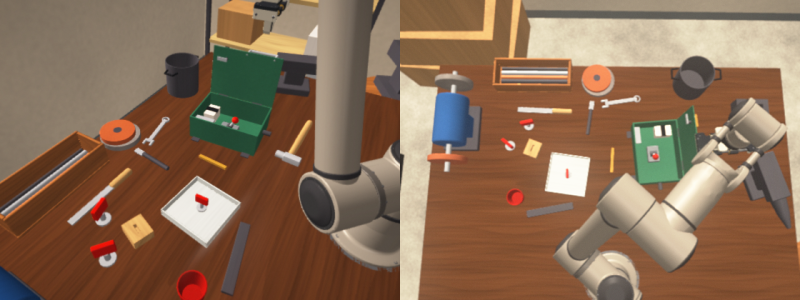

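The side view shows the panel upright at (245,85), the knob still leaning towards the robot and the key upright in the tray. Now the lever.

```bash
python3 - <<'E'
from h import *
s=box(-68,10,0); e=box(-3,10,0); print(s,e)
plan([s[0],s[1],330],YAW+np.pi/2)
E
```

```text
[ 461.67642866 -191.95221402    0.        ] [ 526.41335631 -186.11010832    0.        ]
slide [-0.045, -0.398, 0.032] rot [-0.0, -0.0, -0.25] rows 5
slide [0.25, -0.312, 0.031] rot [-0.0, -0.0, -0.25] rows 5
```

Request:
servo_tool(slide=[[-0.045, -0.398, 0.0], [-0.045, -0.398, 0.0], [-0.045, -0.398, 0.0], [-0.045, -0.398, 0.0], [-0.045, -0.398, 0.0]], rot=[[0, 0, -0.25], [0, 0, -0.25], [0, 0, -0.25], [0, 0, -0.25], [0, 0, -0.25]], claw=[0, 0, 0, 0, 0])

```text
time: 24.15
tool_pos: [477.5, -270.5, 343.0]
tcp_rot: [-3.14, 0.0, 0.873]
contact_force: [1.0, -0.2, -0.9]
grip_width: 0.3
```

Request:
servo_tool(slide=[[0.25, -0.312, 0.0], [0.25, -0.312, 0.0], [0.25, -0.312, 0.0], [0.25, -0.312, 0.0], [0.25, -0.312, 0.0]], rot=[[0, 0, -0.25], [0, 0, -0.25], [0, 0, -0.25], [0, 0, -0.25], [0, 0, -0.25]], claw=[0, 0, 0, 0, 0])

```text
time: 24.78
tool_pos: [461.9, -192.3, 343.4]
tcp_rot: [-3.141, -0.0, 1.656]
contact_force: [-0.6, -0.3, -0.7]
grip_width: 0.2
```

```bash
python3 - <<'E'
from h import *
o=get_obs(); print(np.round(o["tool_pos"],1),np.round(o["tcp_rot"],3),o["grip_width"]); capture("top"); s=box(-68,10,0)
plan([s[0],s[1],150],YAW+np.pi/2)
c=capture("wrist"); d=c["depth"]
hs=cv2.cvtColor(c["frame"],cv2.COLOR_RGB2HSV); v,u=np.nonzero(d>0); P=cloud(c,np.c_[u,v]); h=hs[v,u]
rel=RB.inv().apply(P-BO)
k=((h[:,0]<8)|(h[:,0]>172))&(h[:,1]>150)&(abs(rel[:,0])<60)&(abs(rel[:,1]-10)<40)
print("knob (box frame)",k.sum(),rel[k].mean(0).round(1) if k.any() else None, rel[k].max(0).round(1) if k.any() else None)
k=(abs(rel[:,0]+68)<35)&(abs(rel[:,1]-10)<25); print("under finger max z",k.sum(),np.percentile(rel[k,2],[50,95,100]).round() if k.any() else None)
save(c,"w8.png")
E
```

```text
[ 461.9 -192.3  343.4] [-3.141 -0.     1.656] 0.21275203074337531
slide [0.002, -0.001, 0.967] rot [-0.0, -0.0, -0.001] rows 4
knob (box frame) 282 [-21.6  11.4  79.5] [-4.6 22.  85.3]
under finger max z 29359 [445. 453. 456.]
```

View pics/w8.png

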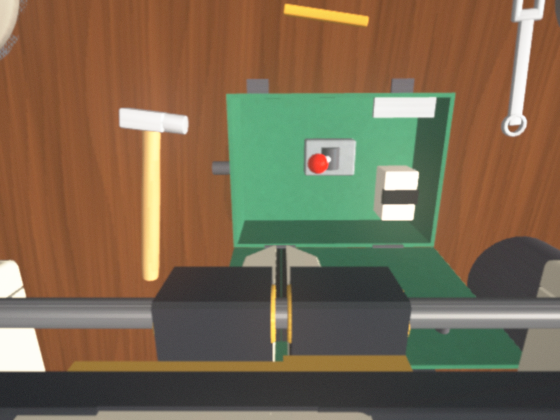

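The wrist view shows the red knob at (318,163), in the box frame (-22, 11), with only bare floor on its robot side.

Request:
servo_tool(slide=[[0, 0, 0.3], [0, 0, 0.6], [0, 0, 0.96], [0, 0, 0.96], [0, 0, 0.96]], rot=[[0, 0, 0], [0, 0, 0], [0, 0, 0], [0, 0, 0], [0, 0, 0]], claw=[0, 0, 0, 0, 0])

```text
time: 25.5
tool_pos: [462.8, -192.9, 152.9]
tcp_rot: [3.141, 0.001, 1.657]
contact_force: [-0.4, 0.3, 0.2]
grip_width: 0.5
```

Request:
servo_tool(slide=[[0, 0, 0.2], [0, 0, 0.35], [0, 0, 0.46], [0, 0, 0.46]], rot=[[0, 0, 0], [0, 0, 0], [0, 0, 0], [0, 0, 0]], claw=[0, 0, 0, 0])

```text
time: 26.0
tool_pos: [463.0, -193.0, 61.0]
tcp_rot: [3.14, 0.001, 1.657]
contact_force: [0.3, 0.3, -0.8]
grip_width: 0.7
```

Request:
servo_tool(slide=[[0, 0.05, 0], [0, 0.1, 0], [0, 0.15, 0], [0, 0.2, 0], [0, 0.25, 0]], rot=[[0, 0, 0], [0, 0, 0], [0, 0, 0], [0, 0, 0], [0, 0, 0]], claw=[0, 0, 0, 0, 0])

```text
time: 26.62
tool_pos: [513.1, -188.2, 60.9]
tcp_rot: [3.14, 0.001, 1.658]
contact_force: [-0.7, -1.0, 1.0]
grip_width: 0.3
```

Request:
servo_tool(slide=[[0, 0.03, 0], [0, 0.05, 0], [0, 0.07, 0], [0, 0.07, 0]], rot=[[0, 0, 0], [0, 0, 0], [0, 0, 0], [0, 0, 0]], claw=[0, 0, 0, 0])

```text
time: 27.12
tool_pos: [523.9, -186.7, 59.3]
tcp_rot: [-3.137, -0.001, 1.659]
contact_force: [-7.3, -2.5, 3.8]
grip_width: 0.4
```

```bash
cat > lev.py <<'E'
from h import *
o=get_obs(); print(np.round(o["tool_pos"],1),np.round(o["contact_force"],1),o["time"])
for n in ["side","top","wrist"]:
    c=capture(n); d=c["depth"]
    hs=cv2.cvtColor(c["frame"],cv2.COLOR_RGB2HSV); v,u=np.nonzero(d>0); P=cloud(c,np.c_[u,v]); h=hs[v,u]; rel=RB.inv().apply(P-BO)
    k=((h[:,0]<8)|(h[:,0]>172))&(h[:,1]>150)&(abs(rel[:,0])<60)&(abs(rel[:,1]-10)<40)&(rel[:,2]<110)
    if k.sum()>5: print(n,k.sum(),rel[k].mean(0).round(1),rel[k].min(0).round(1),rel[k].max(0).round(1))
E
python3 lev.py
```

```text
[ 523.9 -186.7   59.3] [-7.3 -2.5  3.8] 27.125
side 56 [25.  20.8 74.9] [15.8  7.3 61.7] [37.7 28.1 83.9]
wrist 845 [22.4 19.4 74.8] [ 12.  -19.    5.1] [52.6 23.3 81. ]
```

Request:
servo_tool(slide=[[0, 0.02, 0], [0, 0.02, 0], [0, -0.1, 0], [0, -0.15, 0]], rot=[[0, 0, 0], [0, 0, 0], [0, 0, 0], [0, 0, 0]], claw=[0, 0, 0, 0])

```text
time: 27.78
tool_pos: [495.1, -189.3, 59.7]
tcp_rot: [-3.141, -0.0, 1.658]
contact_force: [-0.2, -0.2, 0.9]
grip_width: 0.8
```

Request:
servo_tool(slide=[[0, 0, -0.3], [0, 0, -0.6], [0, 0, -0.9], [0, 0, -0.95], [0, 0, -0.95]], rot=[[0, 0, 0], [0, 0, 0], [0, 0, 0], [0, 0, 0], [0, 0, 0]], claw=[0, 0, 0, 0, 0])

```text
time: 28.4
tool_pos: [496.2, -189.3, 250.0]
tcp_rot: [3.14, 0.001, 1.658]
contact_force: [-0.3, 0.5, -0.5]
grip_width: 0.4
```

Request:
servo_tool(slide=[[0, 0, -0.35], [0, 0, -0.35], [0, 0, -0.35]], rot=[[0, 0, 0], [0, 0, 0], [0, 0, 0]], claw=[0, 0, 0])

```text
time: 28.78
tool_pos: [495.8, -189.2, 318.4]
tcp_rot: [-3.14, -0.001, 1.658]
contact_force: [-0.1, -0.6, -0.4]
grip_width: 0.5
```

```bash
python3 lev.py; python3 - <<'E'
from h import *
s=capture("side"); t=capture("top"); w=capture("wrist")
hh=mark_of("panel_handle","side"); 
if hh:
    p=cloud(s,np.int32(hh[0]["xy"]))[0]; r=RB.inv().apply(p-BO); print("handle",p.round(),"theta",np.arctan2(r[2]-95,r[1]+95)-np.arctan2(44,180))
v,u=np.nonzero(s["depth"]>0); P=cloud(s,np.c_[u,v]); h=cv2.cvtColor(s["frame"],cv2.COLOR_RGB2HSV)[v,u]
k=(np.abs(P[:,:2]-[438,190]).max(1)<80)&((h[:,0]<8)|(h[:,0]>172))&(h[:,1]>150); T=P[k]; print("key red",len(T),T.min(0).round(),T.max(0).round())
im=np.hstack([s["frame"],w["frame"]])[:,:,::-1]; cv2.imwrite("pics/w9.png",cv2.resize(im,(800,300),interpolation=cv2.INTER_AREA))
E
```

```text
[ 495.8 -189.2  318.4] [-0.1 -0.6 -0.4] 28.775
side 66 [23.8 19.9 74.8] [13.6  7.4 60.8] [37.9 27.  83. ]
top 22 [28.5 16.6 75.8] [18.4 -4.4 14.2] [47.6 23.3 87.8]
wrist 319 [22.5 11.4 78.6] [11.3 -7.4  6. ] [46.  22.2 83.8]
handle [ 497. -349.  271.] theta 1.6343695900185686
key red 181 [419. 187.  44.] [456. 197.  72.]
```

View pics/w9.png

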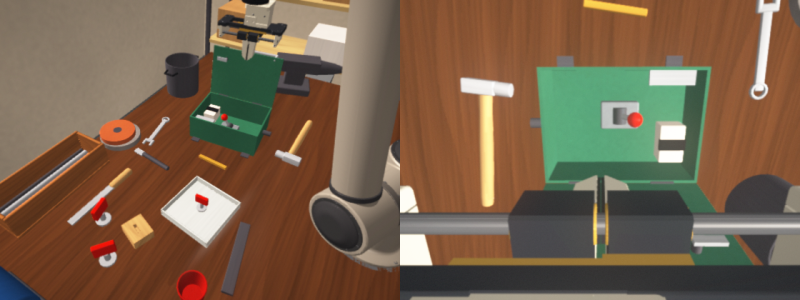

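The knob is over at box x +22.5 mm, the panel is at about 1.63 rad, the key stands in the tray, and the robot touches nothing.

```bash
python3 -c "
from plant import *
print(close_job())"
```

```text
the job is handed in; nothing more can be done
None
```

I did every step in order and handed the job in at about 29 s of the 72 s allowed. No verdict was reported, so these are my own last checks:

- **Latch:** I turned it with the key by 1.70 rad at the tool, which took it to about its stop. Its brass head again lined up with the box edges (5.4° against 5.2°). I didn't measure the latch angle again after pulling the key out.
- **Key:** It is released in the tray, but standing upright on its blade instead of lying down. Its grip centre is about 55 mm high, and it looked the same in every later picture.
- **Panel:** It was left open at about 1.63 rad, measured from the handle position.
- **Lever:** The knob moved from -22 mm to +22.5 mm in the box's x, which is fully over to the far side.
- **Other tools:** None looked moved in the pictures, though I didn't measure their positions.
- **Forces:** The highest I read was about 17 N, when the fingers closed on the handle. At the end the gripper was clear of everything, with no contact force beyond sensor noise.

One network result was wrong: it missed the key tip in the tray, so I found the key by its red grip instead.

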